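# Draw the bolt and open the passive leaf of the wiring cabinet

## Robot

A 6-joint arm with a two-finger parallel gripper is mounted at the origin on the work surface. World frame = base frame: x ahead of the robot, y to its left, z up, the work surface at z = 0. Lengths are in mm, angles in rad, forces in N, time in s.
With the tool pointing down it reaches from about 350 to 875 mm from the base axis. Payload 4.2 kg.
Tool frame: the origin (TCP) lies at the very end of the fingers, on their centre line; the grasp point (between the pads) lies 19 mm behind it; z points along the fingers, y is the line along which they close (so a half turn about z gives the same grasp; the last joint's range is limited). The gripper opens to 85 mm and grips with 20 to 120 N. Pads are 22 mm wide; open, the fingers measure 114 mm over their backs; the gripper's body (76 mm by 85 mm) begins 54 mm behind the grasp point. The pads swing forward as they close: fully open they stand 13 mm farther back than shut.
Start: joints at [1.526, 0.385, 0.008, 0, -1.194, -0.259], TCP at [186.935, 596.368, 231.312] pointing down, gripper open.
Joint ranges: [-3.14, 3.14], [-1.21, 2.06], [-1.07, 1.41], [-3.16, 2.05], [-2.99, -0.16], [-3.1, 3.1]. Speed limits (rad/s): [2.79, 2.79, 3.14, 3.14, 3.14, 3.14].

## Interface

Orientations are given as a unit quaternion [x, y, z, w].
In Python, from bench import read_state, get_image, camera_model, job_done gives the robot as it stands.
- The arm moves only by the shell command python3 -m handwheel 'ROWS'. ROWS is JSON, a list of rows, each a list of 7 numbers: the shift along the tool's x, y, z in m, then the turn, a rotation vector about the tool's x, y, z in rad, then the gripper's target within -1 to 1 (fully open at 1, half-way at 0, shut at -1). In form: [[dx, dy, dz, wx, wy, wz, jaw], ...]. A call has 1 to 10 rows; each row is the pose to reach, as a shift and turn from the pose commanded when the call began, along the tool's axes at that moment; what a row does not reach only later rows make up. A row lasts 1/8 s, in which the tool goes at most 62.5 mm and 10.7 degrees, less where a joint would pass 70% of its speed; a pose out of reach is approached as far as the arm can. A call with a gripper value outside its range is refused whole. The fingers move at their own pace and stop on an object; the grip force is fixed at half the most. Time passes only in rows, so rows that repeat a pose let the fingers close. It gives the time, the measured TCP pose, the force, the opening and the grip force at its end, in the units of the state.
- read_state(): the state, without advancing time (a new reading comes with each control period).
- get_image(name): name is "scene" or "top"; returns (picture, depth): 384x512x3 uint8, blue, green, red; 384x512 float32, mm along the optical axis (not along the pixel's ray), 0 where there is no reading.
- camera_model(name): a dict with "K" (3x3 intrinsics, pixels), "dist" ([k1, k2, p1, p2, k3] as OpenCV has them; the pictures are not rectified), "rvec" (rotation vector, rad) and "tvec" (3), from world to camera coordinates, as OpenCV has them. Camera axes: x right, y down, z forward; pixel columns grow to the right and rows downward; lengths in mm; the calibration is good to about 2 mm. A picture is of the moment at which its call begins. camera_model takes no time and is no camera call.
- job_done(): hands the job in; it is judged then, once.
The state is a dict: "clock": time; "joints": joint angles; "joint_vel": joint speeds; "joint_efforts": joint torques, N m; "position": TCP position; "ee_rot": TCP orientation; "contact_force": force on the tool from outside, world axes, zero at the start; "wrist_torque": the same for the moment, N m; "gripper_width": finger opening in mm; "grasp_force": force on a finger pad.
Only numpy, scipy, OpenCV 4.12 (cv2) and the standard library are available. Lean on these libraries where they do the work, as an engineer would, in place of code of your own. Each camera call takes 0.05 s, during which the arm holds its last target. There are 200 camera calls.

## Task

The white double-door wiring cabinet has one leaf open already, but its other leaf is still bolted shut. Lift the red knob to withdraw that leaf's bolt from the sill, then swing the leaf wide open, about square to the cabinet front, so that both leaves stand open with the bolt still drawn up; leave the blue cabinet's bolt alone.

Things in the scene. Friction and masses are not known exactly. Their poses are not given: they have to be found in the camera images.
- white_cabinet: White double-door cabinet, fixed, 300 wide x 150 deep x 220 mm high. Origin: centre of its underside; x points from the doors to the back, y to the left for one facing its front, z up. The bolted (passive) leaf is the +y one, 146 mm wide, 14 thick, its upright hinge line at x -83, y +148 mm. The open leaf is hinged at y -148. Only the bolt rises above the cabinet's top.
- bolt_knob (a point): Centre of the red knob, an upright cylinder 24 mm across and 38 mm high on top of an 11 mm steel rod that runs down the front of the passive leaf near its free edge into a keeper at the sill, and moves with the leaf. With the bolt down it is 263 mm above the bench, the knob's underside 24 mm above the cabinet's top; 126 mm along the leaf from its hinge line and 12 mm in front.
- bolt (a joint): Lift of the white cabinet's bolt in m: 0 is fully down in the keeper, 0.04 fully up. It slides straight up with about 4 N, stays where it is left, and is clear of the keeper above 0.018; until then the leaf cannot swing.
- passive_leaf (a joint): Opening angle of the white cabinet's bolted leaf in rad: 0 shut, 1.57 square to the cabinet front, 1.9 at its stop. It opens towards the robot, turning clockwise seen from above: from shut, the free edge goes to the cabinet's -x and then round towards +y. Light hinge (under 1 N at the knob), stays where it is left.
- active_leaf (a joint): Opening angle of the white cabinet's other leaf in rad, 0 shut; it starts open between 1.35 and 1.7.
- blue_bolt (a joint): Lift in m of the like bolt, with a black knob, on the blue cabinet of the same size that stands beside the white one. Starts at 0 and is to stay down.

How it is judged:
By the outcome, as a careful person would: the job done as asked, in the order asked, and still so for the second after the job is handed in, with the robot touching nothing.
It also fails if it takes over 35 s, if anything falls off the work surface, if the arm or the gripper's body presses on something with over 40 N, if the wrist force passes 120 N, or if a joint passes its speed limit or range.

## Working session

There is one attempt and no reset: what is moved stays moved. The work goes in short steps, Python scripts to look and compute and a shell command to move; the robot and the scene stay as the last step left them, time stands still between calls to the robot, and variables do not carry over. Pictures are saved under pics/ and viewed, at most 10 in all, crops included, and the job is handed in when it is done.

```bash
mkdir -p pics; cat > h.py <<'E'
import numpy as np,cv2
from bench import *
def cloud(name,save=None):
    im,d=get_image(name); m=camera_model(name)
    if save: cv2.imwrite(save,im)
    h,w=d.shape; u,v=np.meshgrid(np.arange(w),np.arange(h))
    p=cv2.undistortPoints(np.stack([u,v],-1).reshape(-1,1,2).astype(float),np.array(m["K"]),np.array(m["dist"])).reshape(h,w,2)
    P=np.dstack([p[...,0]*d,p[...,1]*d,d]); R=cv2.Rodrigues(np.array(m["rvec"],float))[0]
    W=(P-np.array(m["tvec"]).ravel())@R
    W[d==0]=np.nan
    return im,W
E
python3 - <<'E'
from h import *
s=read_state();print(s)
for n in("scene","top"):
    im,W=cloud(n,f"pics/{n}0.png"); np.save(n+"0.npy",W)
    b,g,r=[im[...,i].astype(int) for i in range(3)]
    k=(r>110)&(r>2*g)&(r>2*b)
    v,u=np.nonzero(k); Q=W[k]; print(n,k.sum(),u.min(),u.max(),v.min(),v.max(),np.nanmedian(Q,0),np.nanmin(Q,0),np.nanmax(Q,0))
E
```

```text
{'clock': 0.0, 'joints': array([ 1.52559660e+00,  3.85577293e-01,  6.66663956e-03, -5.17465543e-04,
       -1.19398254e+00, -2.58611395e-01]), 'joint_vel': array([-3.11507308e-04,  2.32915785e-06, -2.21511558e-03, -5.52037966e-04,
        4.77169212e-04,  9.21697487e-05]), 'joint_efforts': array([-9.40900391e-04, -3.92285407e+01,  1.88399899e+01,  4.18602973e+00,
       -4.69450315e-03,  5.33468182e-06]), 'position': array([186.77063427, 595.85114802, 230.22228351]), 'ee_rot': array([ 9.88469498e-01, -1.51416293e-01, -1.27450850e-04,  1.06808399e-03]), 'contact_force': array([-0.03260273,  0.38905076, -1.28056195]), 'wrist_torque': array([ 0.04192155,  0.01169081, -0.00546613]), 'grasp_force': 0.0, 'gripper_width': 85.42027395794183}
scene 282 61 319 100 370 [ 287.22866896 -127.76939512   26.30151599] [ 251.36842335 -643.82296499   -5.16561819] [873.07963452 422.23797008 286.68202125]
top 264 79 423 125 313 [ 275.10147145 -125.82163335   27.06733338] [ 243.94557185 -621.51593877   15.10024091] [874.45210018 585.06609592 284.27550404]
```

View pics/scene0.png

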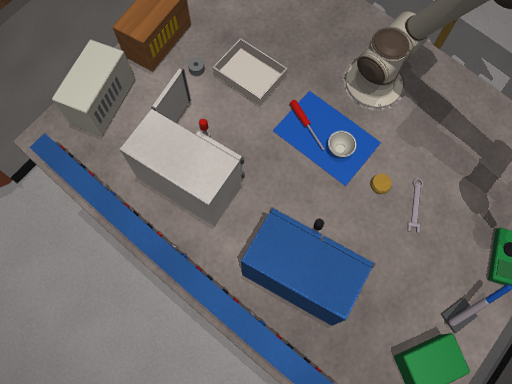

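View pics/top0.png

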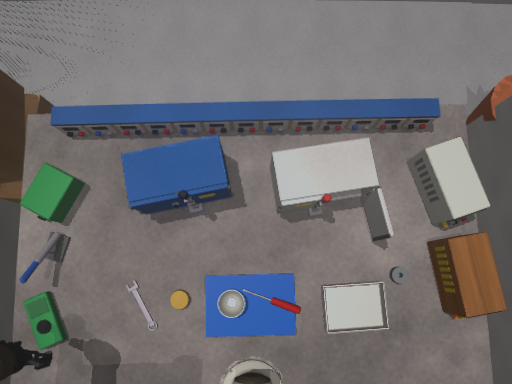

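The white cabinet is at right in the top view, with the red knob at about (327,198) and the open leaf at about (378,212). The blue cabinet is at left, with its black knob at (183,195). Next I'll measure the cabinet pose and the knob.

```bash
python3 - <<'E'
from h import *
for n,box in(("top",(318,336,190,205)),("scene",(195,212,115,135))):
    W=np.load(n+"0.npy"); im=cv2.imread(f"pics/{n}0.png").astype(int)
    b,g,r=[im[...,i] for i in range(3)]
    k=(r>100)&(r>1.8*g)&(r>1.8*b); m=np.zeros_like(k); m[box[2]:box[3],box[0]:box[1]]=1
    Q=W[k&m];Q=Q[Q[:,2]>235]; print(n,len(Q),Q.mean(0),Q.min(0),Q.max(0)); T=Q[Q[:,2]>276];print(len(T),T.mean(0))
    bright=(im.min(2)>140); c=(W[...,2]>212)&(W[...,2]<228)&(W[...,1]<-20)&(W[...,1]>-480)&(W[...,0]>450)&(W[...,0]<850)
    C=W[c]; rect=cv2.minAreaRect(C[:,:2].astype(np.float32)); print(c.sum(),rect,cv2.boxPoints(rect),C[:,2].mean())
    # roof only, by lower density: use connected component
    nn,l,st,ce=cv2.connectedComponentsWithStats(c.astype(np.uint8)); i=1+st[1:,4].argmax(); D=W[l==i]; 
    rect=cv2.minAreaRect(D[:,:2].astype(np.float32)); print(len(D),rect,cv2.boxPoints(rect).tolist())
E
```

```text
top 44 [ 585.83906368 -225.68151455  279.9343592 ] [ 575.84469488 -234.99464354  272.49832938] [ 595.94247348 -214.56796948  284.27550404]
41 [ 586.24840862 -225.54501351  280.33447242]
5297 ((607.739013671875, -253.31585693359375), (307.667724609375, 319.24554443359375), 7.064081192016602) [[ 435.44257 -113.82313]
 [ 474.7032  -430.6454 ]
 [ 780.03546 -392.8086 ]
 [ 740.77484  -75.98633]] 218.85534547366873
5049 ((676.0469970703125, -236.1493682861328), (167.9512939453125, 302.56451416015625), 7.264801502227783) [[573.6150512695312, -96.70071411132812], [611.8759155273438, -396.8363342285156], [778.4789428710938, -375.5980224609375], [740.2180786132812, -75.46240234375]]
scene 49 [ 590.89754391 -227.08406067  278.7891699 ] [ 578.3843248  -238.18046247  269.77493454] [ 600.6553397  -216.78950487  286.68202125]
44 [ 591.28185144 -227.24380151  279.46447125]
5971 ((609.8446044921875, -253.59765625), (309.71551513671875, 311.38592529296875), 8.151992797851562) [[ 434.47443  -121.43667 ]
 [ 478.62885  -429.67618 ]
 [ 785.2148   -385.75864 ]
 [ 741.06036   -77.519135]] 218.46186655763572
5740 ((678.57373046875, -239.23233032226562), (169.57240295410156, 302.4370422363281), 8.151992797851562) [[573.2015380859375, -101.564453125], [616.0870361328125, -400.94549560546875], [783.9459228515625, -376.90020751953125], [741.0604248046875, -77.5191650390625]]
```

```bash
cat >> h.py <<'E'
from scipy.spatial.transform import Rotation as Rn
def plan(targets,pos=None,q=None):
    s=read_state(); pos=s["position"] if pos is None else pos; R=Rn.from_quat(s["ee_rot"] if q is None else q)
    x=R.as_matrix()[:,0]; yaw=np.degrees(np.arctan2(x[1],x[0])); print("pos",np.round(pos,1),"yaw",round(yaw,1),"F",s["contact_force"].round(1),"w",round(s["gripper_width"],1),"t",s["clock"])
    for t in targets:
        G=Rn.from_euler("ZX",[t[3],180],degrees=True)
        r=(R.inv()*G).as_rotvec()
        print(t,"->",np.round(R.inv().apply(np.array(t[:3])-pos)/1000,4).tolist(),np.round(r,3).tolist())
E
python3 -c "
from h import *
plan([(186.9,596.4,345,-40),(400,200,345,-82.5),(588.5,-227,345,-82.5)],np.array([186.935,596.368,231.312]))"
```

```text
pos [186.9 596.4 231.3] yaw -17.4 F [ 0.7 -0.7  0. ] w 85.4 t 0.1
(186.9, 596.4, 345, -40) -> [-0.0, 0.0002, -0.1137] [0.002, -0.0, 0.394]
(400, 200, 345, -82.5) -> [0.3219, 0.3147, -0.113] [0.002, -0.001, 1.136]
(588.5, -227, 345, -82.5) -> [0.6296, 0.6657, -0.1123] [0.002, -0.001, 1.136]
```

```bash
python3 -m handwheel '[[0,0,-0.06,0,0,0,1],[0,0,-0.114,0,0,0.187,1],[0.322,0.315,-0.113,0,0,1.136,1],[0.322,0.315,-0.113,0,0,1.136,1],[0.322,0.315,-0.113,0,0,1.136,1],[0.322,0.315,-0.113,0,0,1.136,1],[0.322,0.315,-0.113,0,0,1.136,1],[0.322,0.315,-0.113,0,0,1.136,1],[0.322,0.315,-0.113,0,0,1.136,1],[0.322,0.315,-0.113,0,0,1.136,1]]'; python3 -c "
from h import *
plan([(588.5,-227,345,-82.5)])"
```

```text
clock: 1.35
position: [400.6, 196.6, 344.2]
ee_rot: [0.75, -0.661, -0.0, 0.0]
contact_force: [0.0, -0.6, -0.1]
gripper_width: 85.3
grasp_force: 0.0
pos [400.6 196.6 344.2] yaw -82.8 F [ 0.  -0.6 -0.1] w 85.3 t 1.35
(588.5, -227, 345, -82.5) -> [0.4439, -0.133, -0.0007] [0.0, -0.0, -0.004]
```

```bash
python3 -m handwheel '[[0.444,-0.133,0,0,0,0,1],[0.444,-0.133,0,0,0,0,1],[0.444,-0.133,0,0,0,0,1],[0.444,-0.133,0,0,0,0,1],[0.444,-0.133,0,0,0,0,1],[0.444,-0.133,0,0,0,0,1],[0.444,-0.133,0,0,0,0,1],[0.444,-0.133,0,0,0,0,1],[0.444,-0.133,0,0,0,0,1],[0.444,-0.133,0,0,0,0,1]]'; python3 - <<'E'
from h import *
plan([(588.5,-227,244,-82.5)])
im,W=cloud("scene","pics/s1.png"); np.save("s1.npy",W)
cv2.imwrite("pics/s1c.png",cv2.resize(im[60:240,90:290],None,fx=3,fy=3))
E
```

```text
clock: 2.6
position: [589.8, -222.4, 343.9]
ee_rot: [0.752, -0.659, -0.0, 0.0]
contact_force: [0.2, -0.2, -0.5]
gripper_width: 85.5
grasp_force: 0.0
pos [ 589.8 -222.4  343.9] yaw -82.4 F [ 0.2 -0.2 -0.5] w 85.5 t 2.6
(588.5, -227, 244, -82.5) -> [0.0044, 0.0019, 0.0999] [0.001, 0.001, 0.001]
```

View pics/s1c.png

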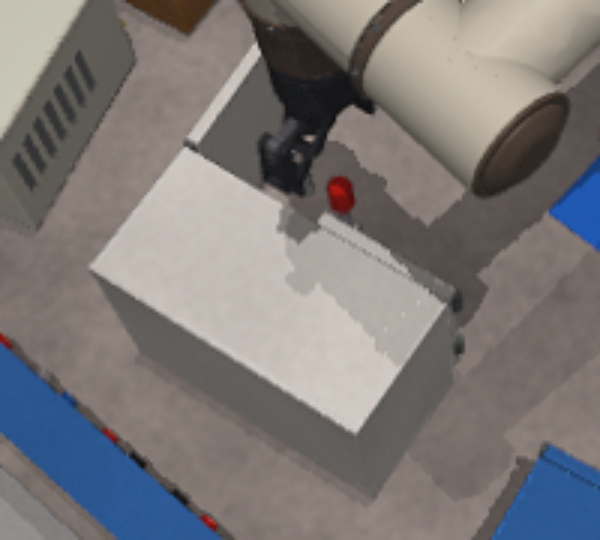

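The crop shows the open gripper above and just beside the red knob at about (340,195). The view is oblique and matches the computed position. Next I descend.

```bash
python3 -m handwheel '[[0.004,0.002,0.03,0,0,0,1],[0.004,0.002,0.06,0,0,0,1],[0.004,0.002,0.085,0,0,0,1],[0.004,0.002,0.1,0,0,0,1],[0.004,0.002,0.1,0,0,0,1],[0.004,0.002,0.1,0,0,0,1]]'; python3 -m handwheel '[[0,0,0,0,0,0,0.2],[0,0,0,0,0,0,-0.2],[0,0,0,0,0,0,-0.6],[0,0,0,0,0,0,-1],[0,0,0,0,0,0,-1],[0,0,0,0,0,0,-1],[0,0,0,0,0,0,-1],[0,0,0,0,0,0,-1]]'
```

```text
clock: 3.4
position: [589.1, -227.5, 245.8]
ee_rot: [0.752, -0.659, 0.001, -0.001]
contact_force: [0.1, -0.1, -0.3]
gripper_width: 85.3
grasp_force: 0.0
clock: 4.4
position: [588.4, -227.7, 244.7]
ee_rot: [0.752, -0.659, 0.0, 0.0]
contact_force: [-1.0, 0.0, 2.9]
gripper_width: 22.3
grasp_force: 58.8
```

```bash
python3 -m handwheel '[[0,0,-0.008,0,0,0,-1],[0,0,-0.016,0,0,0,-1],[0,0,-0.024,0,0,0,-1],[0,0,-0.032,0,0,0,-1],[0,0,-0.036,0,0,0,-1],[0,0,-0.036,0,0,0,-1],[0,0,-0.036,0,0,0,-1]]'; python3 - <<'E'
from h import *
s=read_state();p=s["position"]
H=np.array([583.2,-101.]);k=np.array([588.5,-227])
T=[]
for a in (5,10,15,20,25,30,35,40,45,50,55,60,65,70,75,80,85,90,93):
    c=H+Rn.from_euler("z",-a,degrees=True).apply([*(k-H),0])[:2]
    T.append((round(c[0],1),round(c[1],1),p[2].round(1),-82.4-a))
plan(T,np.array([588.5,-227,p[2]]))
im,W=cloud("top"); k=(im[...,2]>100)&(im[...,2]>1.8*im[...,1])&(W[...,2]>235)&(W[...,0]>500)&(W[...,0]<650); print(k.sum(),W[k].mean(0) if k.any() else 0)
E
```

```text
clock: 5.28
position: [588.4, -227.7, 281.3]
ee_rot: [0.752, -0.659, 0.001, -0.0]
contact_force: [-1.6, 0.4, 1.5]
gripper_width: 22.0
grasp_force: 59.4
pos [ 588.5 -227.   281.3] yaw -82.5 F [-1.6  0.4  1.5] w 22.0 t 5.275
(np.float64(577.5), np.float64(-227.0), np.float64(281.3), -87.4) -> [-0.0014, 0.0109, 0.0] [-0.001, -0.001, 0.086]
(np.float64(566.5), np.float64(-226.0), np.float64(281.3), -92.4) -> [-0.0039, 0.0217, 0.0] [-0.001, -0.001, 0.173]
(np.float64(555.7), np.float64(-224.1), np.float64(281.3), -97.4) -> [-0.0072, 0.0321, -0.0] [-0.001, -0.001, 0.26]
(np.float64(545.1), np.float64(-221.2), np.float64(281.3), -102.4) -> [-0.0114, 0.0423, -0.0] [-0.001, -0.001, 0.348]
(np.float64(534.8), np.float64(-217.4), np.float64(281.3), -107.4) -> [-0.0165, 0.052, -0.0] [-0.001, -0.001, 0.435]
(np.float64(524.8), np.float64(-212.8), np.float64(281.3), -112.4) -> [-0.0224, 0.0613, -0.0] [-0.001, -0.001, 0.522]
(np.float64(515.3), np.float64(-207.3), np.float64(281.3), -117.4) -> [-0.0291, 0.07, -0.0] [-0.001, -0.0, 0.61]
(np.float64(506.3), np.float64(-200.9), np.float64(281.3), -122
[... 663 characters left out ...]
466.6), np.float64(-149.1), np.float64(281.3), -152.4) -> [-0.0932, 0.1107, -0.0001] [-0.001, -0.0, 1.22]
(np.float64(462.9), np.float64(-138.7), np.float64(281.3), -157.4) -> [-0.104, 0.113, -0.0001] [-0.001, -0.0, 1.308]
(np.float64(460.0), np.float64(-128.1), np.float64(281.3), -162.4) -> [-0.1149, 0.1144, -0.0001] [-0.001, -0.0, 1.395]
(np.float64(458.1), np.float64(-117.3), np.float64(281.3), -167.4) -> [-0.1258, 0.1149, -0.0002] [-0.001, -0.0, 1.482]
(np.float64(457.2), np.float64(-106.3), np.float64(281.3), -172.4) -> [-0.1369, 0.1144, -0.0002] [-0.001, -0.0, 1.569]
(np.float64(457.1), np.float64(-99.7), np.float64(281.3), -175.4) -> [-0.1434, 0.1136, -0.0002] [-0.001, 0.0, 1.622]
0 0
```

```bash
python3 -m handwheel '[[-0.001,0.011,0,0,0,0.087,-1],[-0.004,0.022,0,0,0,0.174,-1],[-0.007,0.032,0,0,0,0.26,-1],[-0.011,0.042,0,0,0,0.348,-1],[-0.0165,0.052,0,0,0,0.435,-1],[-0.0225,0.061,0,0,0,0.522,-1],[-0.0225,0.061,0,0,0,0.522,-1]]'; python3 - <<'E'
from h import *
p=read_state()["position"]
H=np.array([583.2,-101.]);k=np.array([588.5,-227])
T=[]
for a in (35,40,45,50,55,60,65,70,75,80,85,90,93):
    c=H+Rn.from_euler("z",-a,degrees=True).apply([*(k-H),0])[:2]
    T.append((float(c[0].round(1)),float(c[1].round(1)),float(p[2].round(1)),-82.4-a))
plan(T)
E
```

```text
clock: 6.2
position: [524.7, -213.2, 281.0]
ee_rot: [-0.557, 0.831, -0.001, 0.0]
contact_force: [-1.1, -2.1, 0.8]
gripper_width: 22.6
grasp_force: 59.4
pos [ 524.7 -213.2  281. ] yaw -112.3 F [-1.1 -2.1  0.8] w 22.6 t 6.2
(515.3, -207.3, 281.0, -117.4) -> [-0.0019, 0.011, -0.0] [-0.001, 0.0, 0.088]
(506.3, -200.9, 281.0, -122.4) -> [-0.0044, 0.0217, -0.0] [-0.001, 0.0, 0.176]
(497.9, -193.8, 281.0, -127.4) -> [-0.0078, 0.0322, -0.0001] [-0.001, 0.0, 0.263]
(490.1, -186.1, 281.0, -132.4) -> [-0.0119, 0.0423, -0.0001] [-0.001, 0.0, 0.35]
(483.0, -177.6, 281.0, -137.4) -> [-0.0171, 0.0521, -0.0001] [-0.001, 0.0, 0.437]
(476.7, -168.6, 281.0, -142.4) -> [-0.023, 0.0614, -0.0001] [-0.001, 0.0, 0.525]
(471.2, -159.1, 281.0, -147.4) -> [-0.0297, 0.0701, -0.0001] [-0.001, 0.0, 0.612]
(466.6, -149.1, 281.0, -152.4) -> [-0.0372, 0.0781, -0.0001] [-0.001, 0.0, 0.699]
(462.9, -138.7, 281.0, -157.4) -> [-0.0454, 0.0855, -0.0001] [-0.001, 0.0, 0.787]
(460.0, -128.1, 281.0, -162.4) -> [-0.0541, 0.0922, -0.0001] [-0.001, 0.001, 0.874]
(458.1, -117.3, 281.0, -167.4) -> [-0.0634, 0.0981, -0.0001] [-0.001, 0.001, 0.961]
(457.2, -106.3, 281.0, -172.4) -> [-0.0732, 0.1031, -0.0001] [-0.001, 0.001, 1.048]
(457.1, -99.7, 281.0, -175.4) -> [-0.0793, 0.1057, -0.0002] [-0.001, 0.001, 1.101]
```

```bash
python3 -m handwheel '[[-0.002,0.011,0,0,0,0.087,-1],[-0.0045,0.0215,0,0,0,0.174,-1],[-0.0075,0.032,0,0,0,0.262,-1],[-0.012,0.042,0,0,0,0.349,-1],[-0.017,0.052,0,0,0,0.436,-1],[-0.023,0.061,0,0,0,0.524,-1],[-0.0295,0.07,0,0,0,0.611,-1],[-0.037,0.078,0,0,0,0.698,-1],[-0.045,0.0855,0,0,0,0.786,-1],[-0.054,0.092,0,0,0,0.873,-1]]'; python3 - <<'E'
from h import *
p=read_state()["position"]
H=np.array([583.2,-101.]);k=np.array([588.5,-227])
T=[]
for a in (85,90,92):
    c=H+Rn.from_euler("z",-a,degrees=True).apply([*(k-H),0])[:2]
    T.append((float(c[0].round(1)),float(c[1].round(1)),float(p[2].round(1)),-82.4-a))
plan(T)
E
```

```text
clock: 7.45
position: [460.1, -128.2, 280.8]
ee_rot: [-0.152, 0.988, -0.0, -0.001]
contact_force: [-2.8, -1.1, 2.2]
gripper_width: 22.7
grasp_force: 59.6
pos [ 460.1 -128.2  280.8] yaw -162.5 F [-2.8 -1.1  2.2] w 22.7 t 7.45
(458.1, -117.3, 280.8, -167.4) -> [-0.0014, 0.011, -0.0] [-0.0, -0.001, 0.086]
(457.2, -106.3, 280.8, -172.4) -> [-0.0039, 0.0218, -0.0] [-0.0, -0.001, 0.173]
(457.1, -101.9, 280.8, -174.4) -> [-0.0051, 0.026, -0.0] [-0.0, -0.001, 0.208]
```

Finish the swing, release slowly, then rise straight up.

```bash
python3 -m handwheel '[[-0.0015,0.011,0,0,0,0.086,-1],[-0.004,0.022,0,0,0,0.173,-1],[-0.0045,0.024,0,0,0,0.19,-1],[-0.0045,0.024,0,0,0,0.19,-1],[-0.0045,0.024,0,0,0,0.19,-1]]'; python3 -m handwheel '[[0,0,0,0,0,0,-0.2],[0,0,0,0,0,0,0.3],[0,0,0,0,0,0,0.8],[0,0,0,0,0,0,1],[0,0,0,0,0,0,1],[0,0,0,0,0,0,1]]';  python3 -m handwheel '[[0,0,-0.02,0,0,0,1],[0,0,-0.05,0,0,0,1],[0,0,-0.09,0,0,0,1],[0,0,-0.12,0,0,0,1],[-0.06,0.1,-0.12,0,0,0,1],[-0.12,0.2,-0.12,0,0,0,1],[-0.12,0.2,-0.12,0,0,0,1],[-0.12,0.2,-0.12,0,0,0,1],[-0.12,0.2,-0.12,0,0,0,1]]'; python3 - <<'E'
from h import *
for n in("top","scene"):
    im,W=cloud(n,f"pics/{n}9.png")
    b,g,r=[im[...,i].astype(int) for i in range(3)]
    k=(r>90)&(r>1.8*g)&(r>1.8*b)&(W[...,2]>235)&(W[...,0]<650)&(W[...,1]>-300)
    if k.any(): print(n,k.sum(),W[k].mean(0),W[k].max(0)[2])
E
```

```text
clock: 8.07
position: [457.3, -104.2, 280.2]
ee_rot: [-0.059, 0.998, 0.0, -0.0]
contact_force: [-3.7, -1.2, 2.5]
gripper_width: 22.8
grasp_force: 59.6
clock: 8.82
position: [457.5, -104.0, 280.3]
ee_rot: [-0.058, 0.998, 0.0, 0.0]
contact_force: [0.2, -0.3, -0.0]
gripper_width: 85.7
grasp_force: 0.0
clock: 9.95
position: [554.2, 111.3, 398.4]
ee_rot: [-0.06, 0.998, -0.0, -0.001]
contact_force: [-0.9, -0.6, -0.3]
gripper_width: 85.0
grasp_force: 0.0
top 51 [ 455.35210753 -101.5121408   316.3856006 ] 320.6804390444482
scene 77 [ 462.31391787 -101.25458007  310.00273528] 320.7342846776638
```

View pics/top9.png

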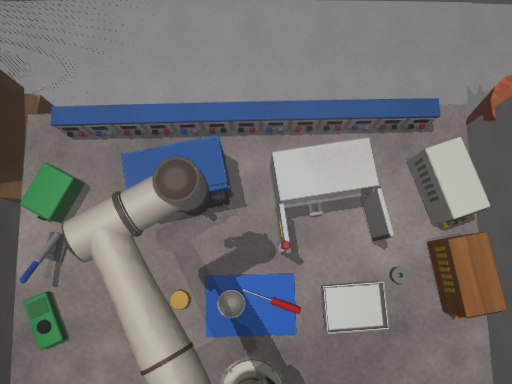

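View pics/scene9.png

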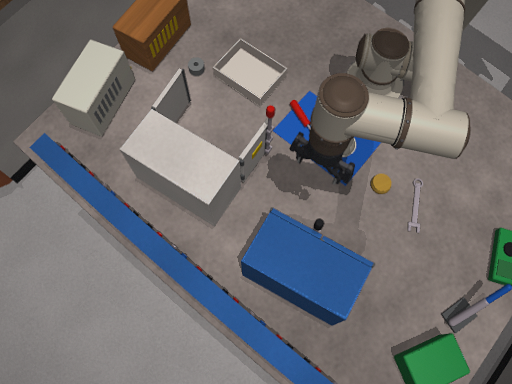

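Both leaves stand open: the passive leaf is square to the front, with the red knob at (286,245) in the top view. The knob has risen about 36 mm, the blue cabinet's bolt is untouched, and the gripper is clear of everything.

```bash
python3 -c "
from bench import *
print(job_done())"
```

```text
the job is handed in; nothing more can be done
None
```

I drew the white cabinet's bolt up about 36 mm and swung its leaf to about 91°, so both leaves stand open; the blue bolt was left alone, and I handed the job in at about 10 s.

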